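# Stand the fallen carton up on the shelf and bookend it

### The arm

A 6-joint arm with a two-finger parallel gripper is mounted at the origin on the work surface. World frame = base frame: x ahead of the robot, y to its left, z up, the work surface at z = 0. Lengths are in m, angles in degrees, forces in N, time in s.
With the tool pointing down it reaches from about 0.25 to 0.725 m from the base axis. Payload 9.7 kg.
Tool frame: the origin (TCP) lies between the finger pads; the fingertips stand 19 mm ahead of it and the grasp point (between the pads) is the TCP; z points along the fingers, y is the line along which they close (so a half turn about z gives the same grasp; the last joint's range is limited). The gripper opens to 85 mm and grips with 20 to 120 N. Pads are 22 mm wide; open, the fingers measure 114 mm over their backs; the gripper's body (76 mm by 85 mm) begins 54 mm behind the grasp point. The pads swing forward as they close: fully open they stand 13 mm farther back than shut.
Start: joints at [76.318, 4.979, 10.078, 95.1, 0, 90], TCP at [0.13, 0.534, 0.25] pointing down, gripper open.
Joint ranges: [-179.16, 179.16], [-48.56, 103.87], [-65.8, 70.77], [-126.05, 130.52], [-82.76, 87.17], [-180, 180]. Speed limits (degrees/s): [127.2, 127.2, 147.25, 180, 180, 180].

### API

Orientations are given as [roll, pitch, yaw] about the fixed x, y, z axes, in that order (R = Rz(yaw) Ry(pitch) Rx(roll)).
In Python, from workcell import bot gives the robot as it stands. The module is installed in compiled form; this text tells all that it offers.
- The arm moves only by the shell command python3 -m crank 'ROWS' [OPENING] [FORCE]. ROWS is JSON, a list that holds one entry, the list of rows, each a list of 6 numbers: the shift along the world's x, y, z as a fraction of full scale, then the turn, a rotation vector about the world's x, y, z as a fraction of full scale. In form: [[[x, y, z, wx, wy, wz], ...]]. A call has 1 to 20 rows; each row shifts and turns the commanded pose from where the row before left it; what a row does not reach is not made up. Full scale, the value 1, is 20 mm for a shift and 0.12 rad for a turn. A row lasts 1/12 s, in which the tool goes at most 41.7 mm and 7.16 degrees, less where a joint would pass 70% of its speed; a pose out of reach is approached as far as the arm can. A call with a number of a shift or a turn outside -1 to 1 is refused whole. A call with a gripper value outside its range is refused whole. OPENING is the opening, from 0 (shut) to 1 (fully open), set as the call begins (- or left out, the last holds). The fingers move at their own pace and stop on an object; FORCE is the grip in N (left out, the last holds). Time passes only in rows, so rows that do not move let the fingers close. It gives the time, the measured TCP pose, the force, the opening and the grip force at its end, in the units of the state.
- bot.get_obs(): the state, without advancing time (a new reading comes with each control period).
- bot.camera(name): name is "scene" or "top" or "wrist"; returns the picture (420x560x3 uint8, red, green, blue); there is no depth.
- bot.camera_model(name): a dict with "vertical_fov" (degrees; the focal length in pixels is half the picture's height over the tangent of half this angle, whatever the lens; pixels are square), "cx", "cy" (the principal point, pixels), "R" (3x3) and "t" (3): a world point X has camera coordinates R X + t. Camera axes: x right, y down, z forward; pixel columns grow to the right and rows downward; lengths in m; the calibration is good to about 2 mm. A picture is of the moment at which its call begins: read the wrist's pose just before it. camera_model takes no time and is no camera call; for the wrist camera it gives the pose at the moment of the call.
- bot.job_done(): hands the job in; it is judged then, once.
The state is a dict: "time": time; "q": joint angles; "qd": joint speeds; "joint_efforts": joint torques, N m; "ee_pos": TCP position; "tcp_rot": TCP orientation; "wrist_force": force on the tool from outside, world axes, zero at the start; "torque": the same for the moment, N m; "opening": finger opening in m; "grasp_force": force on a finger pad.
Only numpy, scipy, OpenCV 4.12 (cv2) and the standard library are available. Lean on these libraries where they do the work, as an engineer would, in place of code of your own. Each camera call takes 0.05 s, during which the arm holds its last target. There are 200 camera calls.

### The job

A flat cardboard carton has fallen over on the low shelf section and its near end sticks out over the shelf's front edge: tip it up onto its far end, so that it stands upright on that thin short edge with its back flat against the backboard. Then set the plywood bookend squarely and centred against the carton's front so that it cannot fall again. Do not let the carton drop off the shelf, and leave the white box and the jar that stand on the shelf where they are.

Things in the scene. Friction and masses are not known exactly. Their poses are not given: they have to be found in the camera images.
- shelf_section: Fixed low shelf: brown wooden deck on dark steel beams. Origin on the bench under the deck's centre; x from front to backboard, y along its length, z up. Deck 115 (x = -57.5 to 57.5) by 580 (y), surface at z = 70 mm, solid beam under its front edge. Steel backboard along the whole back: front face at x = 57.5, 12 thick, top at z = 135 mm.
- carton: Flat brown carton, 150 (x) by 110 (y) by 36 (z) mm, about 0.3 kg. Origin: centre of its underside as it lies. x points to the far end (x = 75, near the backboard); the near end (x = -75) overhangs the shelf's front by 40 to 55 mm, with open space down to the bench. Once tipped up, its underside (with the origin) is its front, 36 mm from the backboard.
- carton_near_end (a point): Centre of the carton's near (overhanging) end face, 18 mm above its underside; it becomes the centre of the top when the carton stands.
- bookend: Loose plywood bookend, 0.35 kg, on the deck left or right of the carton. Origin: bottom centre of its flat face; x points out of that face (to the backboard at the start), z up. Plate 100 wide (y), 90 high, x = -8 to 0 mm; foot 100 wide, 8 thick, x = -78 to -8; central rib 16 thick (y), x = -75 to -7, top at z = 72, to grip from above.
- bookend_grip (a point): Point on the bookend's rib to grip it: x = -50, y = 0, z = 55 mm in the bookend's frame; the rib is 16 mm thick along y.
- white_box: White box standing on the deck on the other side of the carton, 50 (x) by 90 (y) by 130 (z) mm, origin at the centre of its underside. To be left alone.
- jar: Small clear jar with a black cap near the deck's left (+y) end, 42 mm across, 60 high, origin at the centre of its underside. To be left alone.
Mind the look-alikes: they are no part of the job. Leave any blue look-alike of the carton alone.

How it is judged:
By the outcome, as a careful person would: the job done as asked, in the order asked, and still so for the second after the job is handed in, with the robot touching nothing.
It also fails if it takes over 67 s, if anything falls off the work surface, if the arm or the gripper's body presses on something with over 40 N, if the wrist force passes 120 N, or if a joint passes its speed limit or range.

## Working session

There is one attempt and no reset: what is moved stays moved. The work goes in short steps, Python scripts to look and compute and a shell command to move; the robot and the scene stay as the last step left them, time stands still between calls to the robot, and variables do not carry over. Pictures are saved under pics/ and viewed, at most 12 in all, crops included, and the job is handed in when it is done.

```bash
mkdir -p pics; python3 - <<'E'
from workcell import bot
import cv2
for n in ("scene","top"):
    im=bot.camera(n); cv2.imwrite(f"pics/{n}0.png",im[:,:,::-1]); m=bot.camera_model(n); print(n,m)
o=bot.get_obs(); print(o)
E
```

```text
scene {'vertical_fov': 44.317981764429575, 'cx': 277.89322349375726, 'cy': 198.66552065309867, 'R': array([[ 0.26115362,  0.9650776 ,  0.02059178],
       [ 0.68951946, -0.17157279, -0.70365168],
       [-0.67554548,  0.19795962, -0.71024664]]), 't': array([-0.20041003, -0.28558219,  1.55552231])}
top {'vertical_fov': 52.364413793248104, 'cx': 278.7414528521069, 'cy': 217.85483272029936, 'R': array([[-0.00472048, -0.9998252 , -0.01809113],
       [-0.98928137,  0.00730955, -0.14583874],
       [ 0.14594548,  0.01720879, -0.98914295]]), 't': array([0.09036028, 0.53047183, 0.78591462])}
{'time': 0.1, 'q': array([7.63165336e+01, 5.00935868e+00, 1.00383786e+01, 9.50980620e+01,
       3.52322432e-04, 9.00018260e+01]), 'qd': array([-0.01337516, -0.14974541,  0.17768671,  0.00789342, -0.01670747,
        0.0413878 ]), 'joint_efforts': array([ 7.18718456e-05, -5.21562266e+01,  4.65653944e+01,  1.57892599e-02,
       -3.12761154e-05,  2.21302635e-06]), 'ee_pos': array([0.13006412, 0.53422127, 0.2496349 ]), 'tcp_rot': array([-1.79930958e+02, -3.50121882e-04,  1.66314707e+02]), 'wrist_force': array([ 0.13932811, -0.6192998 ,  0.55348655]), 'torque': array([-0.0365969 ,  0.03795791, -0.01181118]), 'grasp_force': 0.0, 'opening': 0.08550600339301555}
```

View pics/scene0.png

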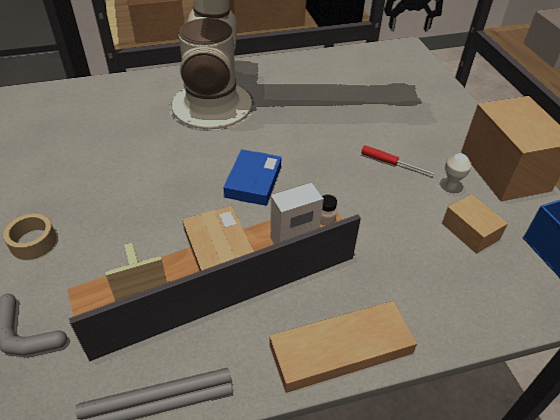

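View pics/top0.png

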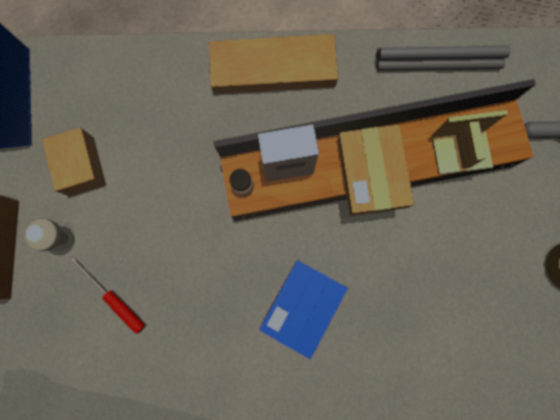

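The top view shows these candidates:
- (376,168): a flat brown carton with tape and a label, lying on the shelf and overhanging its front.
- (304,308): the blue look-alike, on the bench.
- (273,63) and (70,160): brown boxes on the bench.

Only the first lies on the shelf and overhangs it, so that is the carton. The bookend is at (470,140), the white box at (288,150) and the jar at (241,180). I'll confirm with an enlarged crop.

```bash
python3 - <<'E'
import cv2
im=cv2.imread("pics/top0.png")[75:225,205:545]
im=cv2.resize(im,None,fx=2.35,fy=2.35,interpolation=cv2.INTER_CUBIC)
im=cv2.convertScaleAbs(im,alpha=1.4,beta=15)
cv2.imwrite("pics/topcrop.png",im);print(im.shape)
E
```

```text
(352, 799, 3)
```

View pics/topcrop.png

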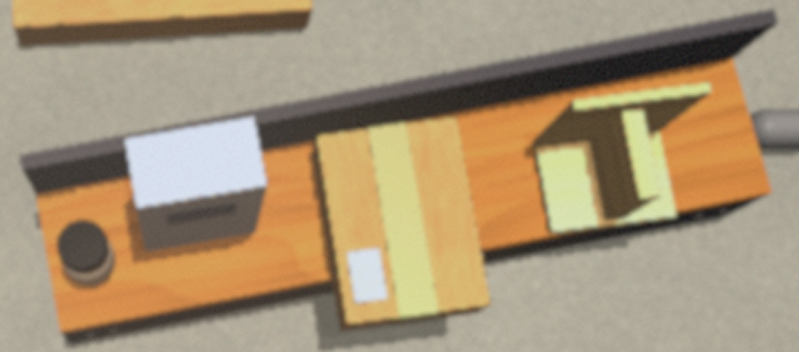

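The crop confirms it: the taped, labelled carton has top corners at about (318,138), (458,120), (489,305) and (345,325) in the crop. The bookend's plate top runs from (575,107) to (710,90), and its foot front from (552,232) to (676,216).

```bash
cat > h.py <<'E'
import numpy as np
from workcell import bot
from scipy.optimize import least_squares
def proj(n,P):
    m=bot.camera_model(n); f=210/np.tan(np.radians(m["vertical_fov"]/2))
    c=np.atleast_2d(P)@m["R"].T+m["t"]; return c[:,:2]/c[:,2:]*f+[m["cx"],m["cy"]]
def loc(p,P):  # body (x,y,yawdeg,z0) -> world
    a=np.radians(p[2]); c,s=np.cos(a),np.sin(a); P=np.atleast_2d(P)
    return np.c_[p[0]+c*P[:,0]-s*P[:,1],p[1]+s*P[:,0]+c*P[:,1],P[:,2]+p[3]]
def fit(n,P,uv,p0,z0):
    r=least_squares(lambda p:(proj(n,loc([*p,z0],P))-uv).ravel(),p0,x_scale=[.1,.1,30])
    return r.x,np.abs(r.fun).max()
E
python3 - <<'E'
from h import *
C=lambda l:np.array(l)/2.35+[205,75]-0.3
g=[.1,.55,90]
R=lambda P:np.array(P)/1000.
sh,e=fit("top",R([[-57.5,290,70],[-57.5,-290,70],[57.5,290,70],[57.5,-290,70]]),C([[65,331],[770,192],[38,190],[735,60]]),g,0);print("shelf",sh.round(4),e)
ca,e=fit("top",R([[75,55,36],[75,-55,36],[-75,-55,36],[-75,55,36]]),C([[318,138],[458,120],[489,305],[345,325]]),g,.07);print("carton",ca.round(4),e)
bk,e=fit("top",R([[0,50,90],[0,-50,90],[-78,50,8],[-78,-50,8]]),C([[575,103],[710,85],[552,232],[676,216]]),g,.07);print("bookend",bk.round(4),e)
wb,e=fit("top",R([[25,45,130],[25,-45,130],[-25,-45,130],[-25,45,130]]),C([[125,138],[256,118],[266,186],[135,208]]),g,.07);print("wb",wb.round(4),e)
for n,p in(("carton",ca),("book",bk),("wb",wb)):
    d=p[:2]-sh[:2];a=np.radians(sh[2]);print(n,"in shelf",d@[np.cos(a),np.sin(a)],d@[-np.sin(a),np.cos(a)],p[2]-sh[2])
print("grip",loc([*bk,.07],R([-50,0,55])))
P=loc([*bk,.07],R([[-50,8,72],[-50,-8,72]]));print((proj("top",P)-[205,75])*2.35)
# overlay scene for check
import cv2
im=cv2.imread("pics/scene0.png")
for p,B in((ca,[[-75,-55,0],[75,55,36]]),(bk,[[-8,-50,0],[0,50,90]]),(bk,[[-75,-8,0],[-8,8,72]]),(wb,[[-25,-45,0],[25,45,130]])):
    B=R(B);K=np.array([[B[i,0],B[j,1],B[k,2]] for i in(0,1) for j in(0,1) for k in(0,1)])
    for q in proj("scene",loc([*p,.07],K)): cv2.circle(im,tuple(int(round(v*4)) for v in q),5,(0,0,255),-1,shift=2) if 0 else cv2.circle(im,tuple(int(round(v)) for v in q),1,(0,0,255),-1)
cv2.imwrite("pics/chk.png",cv2.resize(im[140:360,60:370],None,fx=2.5,fy=2.5))
E
```

```text
shelf [ 0.6426 -0.0986 10.6181] 1.7169450105626538
carton [ 0.6096 -0.0892  6.7219] 1.0634196005196372
bookend [ 0.6887 -0.2532  6.8265] 0.8535880646664964
wb [0.6266 0.0692 8.5091] 0.5851245014299593
carton in shelf -0.030787524229811528 0.01525936655225898 -3.8962148565503254
book in shelf 0.01674434415980333 -0.16044039620327005 -3.7916531308595935
wb in shelf 0.015159633137380134 0.16785643576122508 -2.109049752061658
grip [[ 0.63901684 -0.25910305  0.125     ]]
[[632.45286986 167.16098595]
 [654.15061846 164.43136197]]
```

View pics/chk.png

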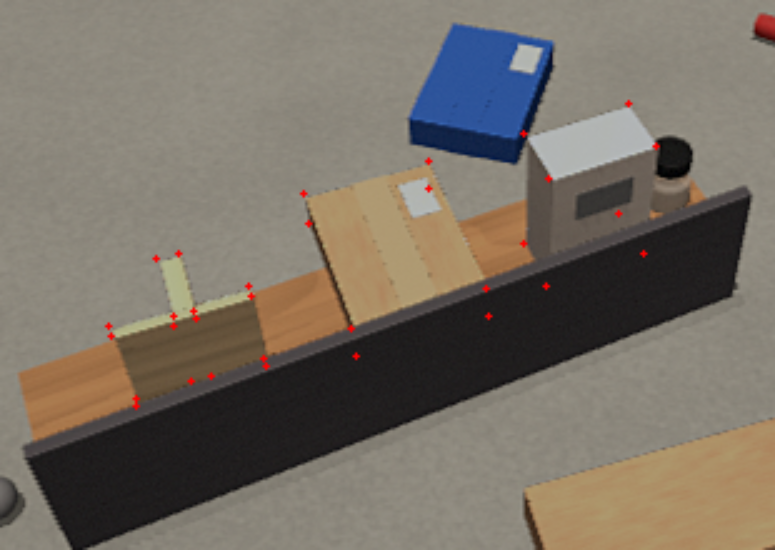

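The overlay lands within about 2 px of the carton, bookend and white box edges. I'll refine with a joint fit over both cameras.

```bash
cat >> h.py <<'E'
def fit2(obs,p0,z0):
    f=lambda p:np.concatenate([(proj(n,loc([*p,z0],P))-uv).ravel() for n,P,uv in obs])
    r=least_squares(f,p0,x_scale=[.1,.1,30],loss="soft_l1"); return r.x,np.abs(f(r.x)).max()
R=lambda P:np.array(P)/1000.
def rel(p,sh):
    d=p[:2]-sh[:2];a=np.radians(sh[2]);return np.array([1000*d@[np.cos(a),np.sin(a)],1000*d@[-np.sin(a),np.cos(a)],p[2]-sh[2]])
E
python3 - <<'E'
from h import *
C=lambda l:np.array(l)/2.35+[205,75]-0.3
S=lambda l:np.array(l)/2.5+[60,140]-0.3
g=[.6,0,8]
sh,e=fit2([("top",R([[-57.5,290,70],[-57.5,-290,70],[57.5,290,70],[57.5,-290,70],[69.5,290,135],[69.5,-290,135]]),C([[65,331],[770,192],[38,190],[735,60],[22,155],[775,12]])),
 ("scene",R([[57.5,290,135],[57.5,-290,135],[-57.5,-290,70],[69.5,-290,0]]),S([[745,187],[24,447],[20,375],[80,548]]))],g,0);print("shelf",sh,e)
ca,e=fit2([("top",R([[75,55,36],[75,-55,36],[-75,-55,36],[-75,55,36]]),C([[318,138],[458,120],[489,305],[345,325]])),
 ("scene",R([[-75,-55,36],[-75,55,36]]),S([[307,200],[433,165]]))],g,.07);print("carton",ca,e)
bk,e=fit2([("top",R([[0,50,90],[0,-50,90],[-78,50,8],[-78,-50,8]]),C([[575,103],[710,85],[552,232],[676,216]])),
 ("scene",R([[0,-50,90],[0,50,90],[-75,-8,72],[-75,8,72]]),S([[118,338],[253,298],[161,261],[182,257]]))],g,.07);print("book",bk,e)
np.save("fits.npy",[sh,ca,bk])
for p in(ca,bk):print(rel(p,sh))
print("near end",loc([*ca,.07],R([-75,0,18])),"grip",loc([*bk,.07],R([-50,0,55])))
E
```

```text
shelf [ 0.64220826 -0.09644238 10.63106921] 4.103535311790964
carton [ 0.61046921 -0.08873015  6.38983608] 2.186750841522354
book [ 0.69020374 -0.2519516   6.72273401] 2.259994771558695
[-29.77147352  13.43521297  -4.24123313]
[  18.48264521 -161.69438276   -3.9083352 ]
near end [[ 0.53593514 -0.0970771   0.088     ]] grip [[ 0.64054752 -0.25780484  0.125     ]]
```

```bash
python3 -m crank '[[[0.41,-0.89,0,0,0,-0.28],[0.41,-0.89,0,0,0,-0.28],[0.41,-0.89,0,0,0,-0.28],[0.41,-0.89,0,0,0,-0.28],[0.41,-0.89,0,0,0,-0.28],[0.41,-0.89,0,0,0,-0.28],[0.41,-0.89,0,0,0,-0.28],[0.41,-0.89,0,0,0,-0.28],[0.41,-0.89,0,0,0,-0.28],[0.41,-0.89,0,0,0,-0.28],[0.41,-0.89,0,0,0,-0.28],[0.41,-0.89,0,0,0,-0.28],[0.41,-0.89,0,0,0,-0.28],[0.41,-0.89,0,0,0,-0.28],[0.41,-0.89,0,0,0,-0.28],[0.41,-0.89,0,0,0,-0.28],[0.41,-0.89,0,0,0,-0.28],[0.41,-0.89,0,0,0,-0.28]]]' 1
python3 -m crank '[[[0.41,-0.89,0,0,0,-0.28],[0.41,-0.89,0,0,0,-0.28],[0.41,-0.89,0,0,0,-0.28],[0.41,-0.89,0,0,0,-0.28],[0.41,-0.89,0,0,0,-0.28],[0.41,-0.89,0,0,0,-0.28],[0.41,-0.89,0,0,0,-0.28],[0.41,-0.89,0,0,0,-0.28],[0.41,-0.89,0,0,0,-0.28],[0.41,-0.89,0,0,0,-0.28],[0.41,-0.89,0,0,0,-0.28],[0.41,-0.89,0,0,0,-0.28],[0.41,-0.89,0,0,0,-0.28],[0.41,-0.89,0,0,0,-0.28],[0.41,-0.89,0,0,0,-0.28],[0.41,-0.89,0,0,0,-0.28],[0.41,-0.89,0,0,0,-0.28],[0.41,-0.89,0,0,0,-0.28]]]'
python3 -m crank '[[[0,0,0,0.074,-0.65,0],[0,0,0,0.074,-0.65,0],[0,0,0,0.074,-0.65,0],[0,0,0,0.074,-0.65,0],[0,0,0,0.074,-0.65,0],[0,0,0,0.074,-0.65,0],[0,0,0,0.074,-0.65,0],[0,0,0,0.074,-0.65,0],[0,0,0,0.074,-0.65,0],[0,0,0,0.074,-0.65,0],[0,0,0,0.074,-0.65,0],[0,0,0,0.074,-0.65,0],[0,0,0,0.074,-0.65,0],[0,0,0,0.074,-0.65,0],[0,0,0,0.074,-0.65,0],[0,0,0,0.074,-0.65,0],[0,0,0,0.074,-0.65,0],[0,0,0,0.074,-0.65,0],[0,0,0,0.074,-0.65,0],[0,0,0,0.074,-0.65,0]]]'
python3 -c "
from workcell import bot;print(bot.get_obs()['q'])"
```

```text
time: 1.6
ee_pos: [0.2778, 0.213, 0.2501]
tcp_rot: [-180.0, 0.0, 131.6]
wrist_force: [0.7, 1.2, 0.2]
opening: 0.0854
grasp_force: 0.0
time: 3.1
ee_pos: [0.4254, -0.1074, 0.25]
tcp_rot: [-180.0, -0.0, 96.9]
wrist_force: [0.4, 0.2, 0.1]
opening: 0.0854
grasp_force: 0.0
time: 4.77
ee_pos: [0.5038, -0.1873, 0.2649]
tcp_rot: [94.8, 0.2, 101.4]
wrist_force: [6.8, -1.8, -23.1]
opening: 0.0855
grasp_force: 0.0
[-44.47170572 -45.61731731 -65.82408241 -11.69616991  55.5263619
  82.79827106]
```

```bash
cat > q.py <<'E'
from workcell import bot
o=bot.get_obs(); print("q",o["q"].round(1),"p",o["ee_pos"].round(4),"rot",o["tcp_rot"].round(1),"F",o["wrist_force"].round(1))
E
python3 -m crank '[[[0.4,0,-0.6,0,0,0],[0.2,-0.2,-0.9,0,0,0],[0,-0.2,-0.9,0,0,0],[0,-0.2,-0.9,0,0,0],[0,-0.2,-0.9,0,0,0],[0,-0.2,-0.9,0,0,0]]]'; python3 q.py
python3 -m crank '[[[0,0,-0.9,0.04,-0.2,0],[0,0,-0.9,0.04,-0.2,0],[0,0,-0.9,0.04,-0.2,0],[0,0,-0.9,0.02,-0.1,0],[0,0,0,0,0,0]]]'; python3 q.py
```

```text
time: 5.27
ee_pos: [0.5267, -0.2191, 0.1697]
tcp_rot: [95.6, 0.2, 102.0]
wrist_force: [0.3, 0.6, 0.8]
opening: 0.0854
grasp_force: 0.0
q [-45.7 -23.2 -65.8 -32.1  57.2  81. ] p [ 0.5267 -0.2191  0.1697] rot [ 95.6   0.2 102. ] F [0.3 0.6 0.8]
time: 5.68
ee_pos: [0.5313, -0.2239, 0.091]
tcp_rot: [91.3, -0.5, 102.3]
wrist_force: [0.1, 0.2, -0.9]
opening: 0.0853
grasp_force: 0.0
q [-45.9   4.9 -65.2 -67.7  58.2  88.4] p [ 0.5313 -0.2239  0.091 ] rot [ 91.3  -0.5 102.3] F [ 0.1  0.2 -0.9]
```

```bash
python3 -m crank '[[[0,0,0,-0.03,-0.2,0],[0,0,-0.05,0,0,0.6],[0,0,-0.05,0,0,0.6],[0,0,-0.05,0,0,0.6],[0,0,0,0,0,0.6],[0,0,0,0,0,0.5],[0,0,0,0,0,0]]]'; python3 q.py
python3 - <<'E'
from workcell import bot;import cv2
cv2.imwrite("pics/s1.png",bot.camera("scene")[:,:,::-1])
E
```

```text
time: 6.27
ee_pos: [0.5338, -0.2271, 0.0991]
tcp_rot: [89.5, 1.0, 122.3]
wrist_force: [0.3, 0.4, 0.1]
opening: 0.0854
grasp_force: 0.0
q [-50.1  17.  -52.6 -73.2  82.4  92.6] p [ 0.5338 -0.2271  0.0991] rot [ 89.5   1.  122.3] F [0.3 0.4 0.1]
```

View pics/s1.png

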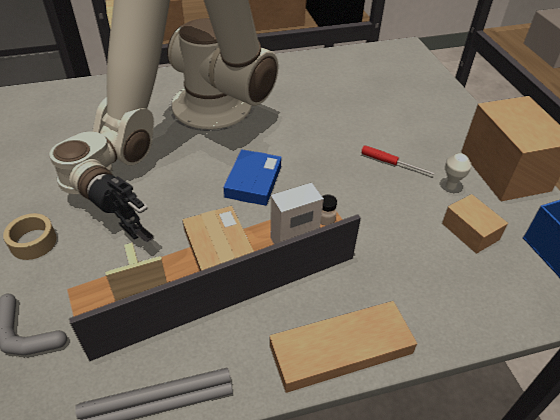

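```bash
python3 -m crank '[[[0,0.3,-0.25,0.08,0.14,0],[0,0.8,-0.25,0,0,0],[0,0.8,0,0,0,0],[0,0.8,0,0,0,0],[0,0.5,0,0,0,0],[0,0,0,0,0,0]]]'; python3 q.py
```

```text
time: 6.82
ee_pos: [0.5323, -0.1595, 0.0867]
tcp_rot: [90.1, -0.3, 122.2]
wrist_force: [0.0, -0.4, 0.2]
opening: 0.0851
grasp_force: 0.0
q [-44.4  12.5 -59.4 -71.6  76.7  89.9] p [ 0.5323 -0.1595  0.0867] rot [ 90.1  -0.3 122.2] F [ 0.  -0.4  0.2]
```

```bash
python3 -m crank '[[[0.18,0.6,0.02,0,0,0],[0.18,0.6,0.02,0,0,0],[0.18,0.6,0.02,0,0,0],[0.18,0.6,0,0,0,0],[0.18,0.6,0,0,0,0],[0,0,0,0,0,0]]]'; python3 q.py
python3 - <<'E'
from workcell import bot;import cv2,numpy as np
a=bot.camera("wrist");b=bot.camera("top")[70:270,300:560]
a=cv2.resize(a,(400,300));b=cv2.resize(b,(390,300))
cv2.imwrite("pics/w2.png",np.hstack([a,b])[:,:,::-1])
E
```

```text
time: 7.32
ee_pos: [0.5509, -0.1004, 0.088]
tcp_rot: [90.1, -0.2, 122.2]
wrist_force: [-0.3, 0.4, 0.4]
opening: 0.0853
grasp_force: 0.0
q [-36.6  10.1 -62.7 -72.6  68.8  90. ] p [ 0.5509 -0.1004  0.088 ] rot [ 90.1  -0.2 122.2] F [-0.3  0.4  0.4]
```

View pics/w2.png

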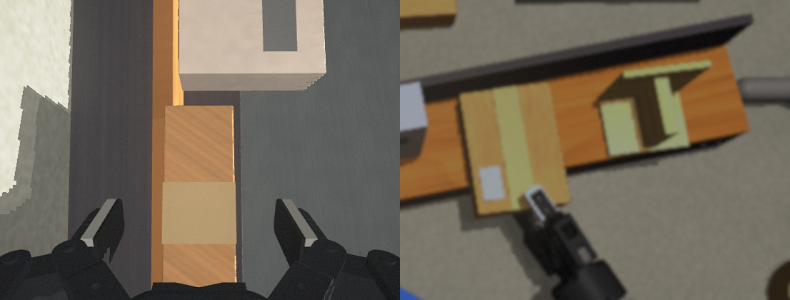

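The wrist view shows the carton's edge centred at x≈200 between the pads (100 and 300). The top view shows the fingers at its near end (crop 538,205). Next I'll close the gripper and plan the tipping arc.

```bash
python3 -m crank '[[[0,0,0,0,0,0],[0,0,0,0,0,0],[0,0,0,0,0,0],[0,0,0,0,0,0],[0,0,0,0,0,0],[0,0,0,0,0,0],[0,0,0,0,0,0],[0,0,0,0,0,0],[0,0,0,0,0,0],[0,0,0,0,0,0]]]' 0 60; python3 q.py
cat > arc.py <<'E'
from h import *
sh,ca,bk=np.load("fits.npy"); a=np.radians(sh[2]); c,s=np.cos(a),np.sin(a)
W=lambda x,y,z:np.array([sh[0]+c*x-s*y,sh[1]+s*x+c*y,z])
p=bot.get_obs()["ee_pos"]; d=p[:2]-sh[:2]; y0=-s*d[0]+c*d[1]
print("tcp shelf",c*d[0]+s*d[1],y0)
for t in np.radians([0,22.5,45,67.5,90]):
    E=.0455-.030*np.sin(t); lift=.012
    t_=W(E-.1355*np.cos(t)+.018*np.sin(t),y0,.07+lift+.1355*np.sin(t)+.018*np.cos(t))
    print(t_.round(4),((t_-p)/.02).round(2)); p=t_
E
python3 arc.py
```

```text
time: 8.25
ee_pos: [0.551, -0.1017, 0.0879]
tcp_rot: [90.1, -0.2, 122.2]
wrist_force: [-1.0, -3.8, 4.1]
opening: 0.0353
grasp_force: 62.5
q [-36.8  10.2 -62.6 -72.7  68.9  90.1] p [ 0.551  -0.1017  0.0879] rot [ 90.1  -0.2 122.2] F [-1.  -3.8  4.1]
tcp shelf -0.09064175921880523 0.011671848812098259
[ 0.5516 -0.1016  0.1   ] [0.03 0.01 0.61]
[ 0.5572 -0.1005  0.1505] [0.28 0.05 2.52]
[ 0.5823 -0.0958  0.1905] [1.25 0.24 2.  ]
[ 0.6229 -0.0882  0.2141] [2.03 0.38 1.18]
[ 0.673  -0.0788  0.2175] [2.5  0.47 0.17]
```

```bash
python3 -m crank '[[[0,0,0.2,0,0,0],[0,0,0.2,0,0,0],[0,0,0.2,0,0,0.3],[0.02,0,0,0,0,0.32],[0,0,0,0,0,0]]]'; python3 q.py
python3 -m crank '[[[0.06,0.01,0.5,-0.121,0.643,0],[0.06,0.01,0.5,-0.121,0.643,0],[0.06,0.01,0.5,-0.121,0.643,0],[0.06,0.01,0.5,-0.121,0.643,0],[0.06,0.01,0.5,-0.121,0.643,0],[0,0,0,0,0,0]]]'; python3 q.py; python3 arc.py
```

```text
time: 8.67
ee_pos: [0.5515, -0.1015, 0.1002]
tcp_rot: [90.1, -0.2, 126.6]
wrist_force: [-0.1, -0.9, -3.0]
opening: 0.0354
grasp_force: 62.2
q [-37.6   9.2 -60.4 -69.4  74.2  90. ] p [ 0.5515 -0.1015  0.1002] rot [ 90.1  -0.2 126.6] F [-0.1 -0.9 -3. ]
time: 9.17
ee_pos: [0.5629, -0.1077, 0.118]
tcp_rot: [99.2, -5.2, 125.7]
wrist_force: [-29.2, 1.3, -8.6]
opening: 0.0351
grasp_force: 66.7
q [-36.9 -10.6 -55.7 -15.7  71.1  67.2] p [ 0.5629 -0.1077  0.118 ] rot [ 99.2  -5.2 125.7] F [-29.2   1.3  -8.6]
tcp shelf -0.07998540295920274 0.0035476445902759054
[ 0.5531 -0.1096  0.1   ] [-0.49 -0.09 -0.9 ]
[ 0.5587 -0.1085  0.1505] [0.28 0.05 2.52]
[ 0.5838 -0.1038  0.1905] [1.25 0.24 2.  ]
[ 0.6244 -0.0962  0.2141] [2.03 0.38 1.18]
[ 0.6745 -0.0868  0.2175] [2.5  0.47 0.17]
```

```bash
cat > arc2.py <<'E'
from h import *
from scipy.spatial.transform import Rotation as Ro
import sys
sh,ca,bk=np.load("fits.npy"); a=np.radians(sh[2]); c,s=np.cos(a),np.sin(a)
W=lambda x,y,z:np.array([sh[0]+c*x-s*y,sh[1]+s*x+c*y,z])
R0=Ro.from_euler("xyz",[90.1,-.2,126.6],degrees=True)
o=bot.get_obs(); p=o["ee_pos"]; D=Ro.from_euler("xyz",o["tcp_rot"],degrees=True)*R0.inv()
rv=Ro.from_euler("z",-sh[2],degrees=True).apply(D.as_rotvec(degrees=True)); th=rv[1]
print("carton turn in shelf axes",rv.round(2),"q",o["q"].round(1),"F",o["wrist_force"].round(1))
d=p[:2]-sh[:2]; X=c*d[0]+s*d[1]; Y=-s*d[0]+c*d[1]; t=np.radians(th)
print("TCP shelf",X,Y,p[2],"E x",X+.1355*np.cos(t)-.018*np.sin(t),"E z",p[2]-.1355*np.sin(t)-.018*np.cos(t)-.07)
for g in map(float,sys.argv[1:]):
    T=Ro.from_euler("z",sh[2],degrees=True)*Ro.from_rotvec([0,g,0],degrees=True)*Ro.from_euler("z",-sh[2],degrees=True)
    t=np.radians(g); q=W(.0455-.030*np.sin(t)-.1355*np.cos(t)+.018*np.sin(t),.006,.07+.010+.1355*np.sin(t)+.018*np.cos(t))
    print(g,"shift",((q-p)/.02).round(2),"turn",((T*D.inv()).as_rotvec()/.12).round(2)); p=q; D=T
E
python3 arc2.py 10 20 32 45 60 75 90
```

```text
carton turn in shelf axes [ 0.57 10.29 -0.46] q [-36.9 -10.6 -55.7 -15.7  71.1  67.2] F [-29.2   1.3  -8.6]
TCP shelf -0.07998540295920274 0.0035476445902759054 0.1180407374511275 E x 0.0501162946341275 E z 0.006114632416988508
10.0 shift [-0.52  0.03  0.16] turn [-0.07 -0.06  0.07]
20.0 shift [0.2  0.04 1.1 ] turn [-0.27  1.43 -0.  ]
32.0 shift [0.5  0.09 1.19] turn [-0.32  1.72  0.  ]
45.0 shift [0.83 0.16 1.07] turn [-0.35  1.86 -0.  ]
60.0 shift [1.29 0.24 0.89] turn [-0.4   2.14 -0.  ]
75.0 shift [1.55 0.29 0.46] turn [-0.4   2.14  0.  ]
90.0 shift [ 1.7   0.32 -0.  ] turn [-0.4   2.14 -0.  ]
```

```bash
python3 -m crank '[[[-0.26,0.02,0.1,-0.04,-0.03,0.04],[-0.26,0.02,0.1,-0.03,-0.03,0.03],[0.04,0.01,0.22,-0.05,0.28,0],[0.04,0.01,0.22,-0.05,0.28,0],[0.04,0.01,0.22,-0.05,0.28,0],[0.04,0.01,0.22,-0.05,0.28,0],[0.04,0.01,0.22,-0.05,0.28,0],[0,0,0,0,0,0]]]' >/dev/null; python3 arc2.py 20 32 45 60 75 90
```

```text
carton turn in shelf axes [-0.54 19.32 -0.2 ] q [-36.2 -16.3 -46.1  19.1  66.3  51.9] F [ 0.4 -1.3 -2.4]
TCP shelf -0.08351787057251447 0.0038804133577945536 0.1467990205960805 E x 0.03839772375340381 E z 0.014986094276756942
20.0 shift [-0.14  0.08 -0.18] turn [0.06 0.11 0.01]
32.0 shift [0.5  0.09 1.19] turn [-0.32  1.72  0.  ]
45.0 shift [0.83 0.16 1.07] turn [-0.35  1.86 -0.  ]
60.0 shift [1.29 0.24 0.89] turn [-0.4   2.14 -0.  ]
75.0 shift [1.55 0.29 0.46] turn [-0.4   2.14  0.  ]
90.0 shift [ 1.7   0.32 -0.  ] turn [-0.4   2.14 -0.  ]
```

```bash
python3 -m crank '[[[0.08,0.03,0.2,-0.05,0.36,0],[0.08,0.03,0.2,-0.05,0.36,0],[0.08,0.03,0.2,-0.05,0.36,0],[0.08,0.03,0.2,-0.06,0.36,0],[0.08,0.03,0.22,-0.06,0.36,0],[0.16,0.03,0.21,-0.07,0.37,0],[0.16,0.03,0.21,-0.07,0.37,0],[0.16,0.03,0.21,-0.07,0.37,0],[0.17,0.03,0.21,-0.07,0.37,0],[0.17,0.03,0.21,-0.07,0.37,0],[0,0,0,0,0,0]]]' >/dev/null; python3 arc2.py 45 60 75 90
```

```text
carton turn in shelf axes [-0.05 44.75 -0.09] q [-29.4  -7.4 -20.6  58.6  48.1  47.4] F [ 0.4 -0.2 -2.5]
TCP shelf -0.05769954276692541 0.005279091214801215 0.18694180973070043 E x 0.025848874938879433 E z 0.008757190219161909
45.0 shift [-0.06  0.03  0.08] turn [0.01 0.04 0.01]
60.0 shift [1.29 0.24 0.89] turn [-0.4   2.14 -0.  ]
75.0 shift [1.55 0.29 0.46] turn [-0.4   2.14  0.  ]
90.0 shift [ 1.7   0.32 -0.  ] turn [-0.4   2.14 -0.  ]
```

```bash
python3 -m crank '[[[0.24,0.05,0.19,-0.08,0.43,0],[0.25,0.05,0.19,-0.08,0.43,0],[0.25,0.05,0.19,-0.08,0.43,0],[0.25,0.05,0.19,-0.08,0.44,0],[0.25,0.05,0.19,-0.08,0.44,0],[0.31,0.06,0.09,-0.08,0.43,0],[0.31,0.06,0.09,-0.08,0.43,0],[0.31,0.06,0.09,-0.08,0.43,0],[0.31,0.06,0.09,-0.08,0.43,0],[0.31,0.06,0.09,-0.08,0.43,0],[0,0,0,0,0,0]]]' >/dev/null; python3 arc2.py 75 90
```

```text
carton turn in shelf axes [1.300e-01 7.506e+01 1.000e-02] q [-19.8  17.2  16.1  90.4  29.7  56. ] F [ 0.4  0.2 -2.8]
TCP shelf -0.0003871645173294605 0.0062075583841817265 0.21216218572299148 E x 0.017143211662582897 E z 0.00660062807853698
75.0 shift [-0.04 -0.02  0.17] turn [-0.01 -0.01  0.01]
90.0 shift [ 1.7   0.32 -0.  ] turn [-0.4   2.14 -0.  ]
```

```bash
python3 -m crank '[[[0.34,0.06,0.03,-0.08,0.43,0],[0.34,0.06,0.03,-0.08,0.43,0],[0.34,0.06,0.03,-0.08,0.43,0],[0.34,0.06,0.03,-0.08,0.43,0],[0.34,0.06,0.03,-0.08,0.43,0],[0,0,0,0,0,0],[0,0,0,0,0,0]]]'; python3 arc2.py 90
python3 - <<'E'
from workcell import bot;import cv2,numpy as np
a=bot.camera("scene")[100:360,60:380];b=bot.camera("top")[70:270,300:560]
a=cv2.resize(a,(400,325));b=cv2.resize(b,(400,325))
cv2.imwrite("pics/u3.png",np.hstack([a,b])[:,:,::-1])
E
```

```text
time: 12.25
ee_pos: [0.6738, -0.0848, 0.2148]
tcp_rot: [-179.8, -26.1, 100.3]
wrist_force: [0.1, -0.3, -2.3]
opening: 0.0354
grasp_force: 63.1
carton turn in shelf axes [1.800e-01 8.997e+01 2.000e-02] q [-16.   35.3  41.5 108.6  23.1  61.1] F [ 0.1 -0.3 -2.3]
TCP shelf 0.03318171733597543 0.005571757926944447 0.21476142773660378 E x 0.015250752955169537 E z 0.009252274848784894
90.0 shift [0.01 0.02 0.04] turn [-0.02  0.    0.02]
```

View pics/u3.png

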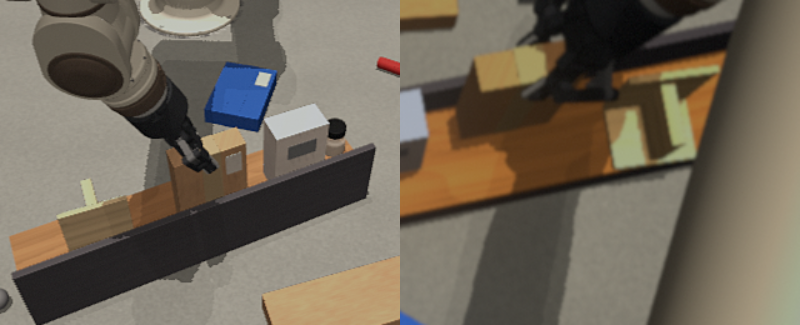

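The carton stands upright in the grip: scene crop (205,175), top crop (515,75). It is about 9 mm above the deck and 6 mm from the backboard. Next I'll lower it and push it gently back.

```bash
python3 -m crank '[[[0,0,-0.06,0,0,0],[0,0,-0.06,0,0,0],[0,0,-0.06,0,0,0],[0,0,-0.06,0,0,0],[0,0,-0.06,0,0,0],[0,0,-0.06,0,0,0],[0,0,0,0,0,0]]]'; python3 -m crank '[[[0.07,0.013,0,0,0,0],[0.07,0.013,0,0,0,0],[0.07,0.013,0,0,0,0],[0,0,0,0,0,0]]]'
```

```text
time: 12.93
ee_pos: [0.673, -0.0847, 0.2098]
tcp_rot: [-179.8, -26.0, 100.3]
wrist_force: [-0.7, -0.1, -2.9]
opening: 0.0352
grasp_force: 63.1
time: 13.27
ee_pos: [0.6775, -0.0838, 0.21]
tcp_rot: [-179.8, -26.0, 100.3]
wrist_force: [1.1, 0.2, -3.0]
opening: 0.035
grasp_force: 63.1
```

```bash
python3 -m crank '[[[0.06,0.011,0,0,0,0],[0.06,0.011,0,0,0,0],[0,0,0,0,0,0]]]'; python3 -m crank '[[[0.06,0.011,0,0,0,0],[0.06,0.011,0,0,0,0],[0,0,0,0,0,0]]]'; python3 -m crank '[[[0,0,-0.08,0,0,0],[0,0,-0.08,0,0,0],[0,0,0,0,0,0]]]'
```

```text
time: 13.52
ee_pos: [0.6798, -0.0834, 0.21]
tcp_rot: [-179.8, -26.0, 100.3]
wrist_force: [0.2, 0.0, -1.5]
opening: 0.0349
grasp_force: 63.1
time: 13.77
ee_pos: [0.6812, -0.0833, 0.2101]
tcp_rot: [-179.6, -26.0, 100.2]
wrist_force: [-4.9, -1.8, -2.3]
opening: 0.0356
grasp_force: 63.4
time: 14.02
ee_pos: [0.681, -0.0828, 0.2084]
tcp_rot: [-179.7, -26.0, 100.3]
wrist_force: [-7.7, -0.3, 5.3]
opening: 0.0353
grasp_force: 63.9
```

```bash
python3 -m crank '[[[0,0,-0.06,0,0,0],[0,0,0,0,0,0],[0,0,0,0,0,0]]]'; python3 -m crank '[[[0,0,-0.06,0,0,0],[0,0,0,0,0,0],[0,0,0,0,0,0]]]'
```

```text
time: 14.27
ee_pos: [0.6809, -0.0827, 0.2083]
tcp_rot: [-179.8, -26.0, 100.3]
wrist_force: [-8.2, -0.6, 12.1]
opening: 0.035
grasp_force: 64.6
time: 14.52
ee_pos: [0.6808, -0.0826, 0.2083]
tcp_rot: [-179.9, -26.0, 100.3]
wrist_force: [-10.6, 0.1, 17.5]
opening: 0.035
grasp_force: 65.3
```

```bash
python3 -m crank '[[[0,0,0.11,0,0,0],[0,0,0,0,0,0]]]'; python3 -m crank '[[[0,0,0,0,0,0],[0,0,0,0,0,0],[0,0,0,0,0,0],[0,0,0,0,0,0],[0,0,0,0,0,0],[0,0,0,0,0,0]]]' 1; python3 -m crank '[[[0.04,-0.21,0.45,0,0,0],[0.04,-0.21,0.45,0,0,0],[0.07,-0.42,0.9,0,0,0],[0.07,-0.42,0.9,0,0,0],[0.07,-0.42,0.9,0,0,0],[0,0,0,0,0,0]]]'
python3 - <<'E'
from workcell import bot;import cv2,numpy as np
a=bot.camera("scene")[120:340,60:380];b=bot.camera("top")[70:230,300:560]
a=cv2.resize(a,(400,275));b=cv2.resize(b,(400,275))
cv2.imwrite("pics/u4.png",np.hstack([a,b])[:,:,::-1])
E
```

```text
time: 14.68
ee_pos: [0.681, -0.0829, 0.2084]
tcp_rot: [-179.7, -26.0, 100.3]
wrist_force: [-8.0, -0.8, 6.4]
opening: 0.0355
grasp_force: 64.2
time: 15.18
ee_pos: [0.6821, -0.083, 0.2067]
tcp_rot: [-179.8, -26.0, 100.3]
wrist_force: [-0.3, -0.3, -0.4]
opening: 0.0852
grasp_force: 0.0
time: 15.68
ee_pos: [0.6883, -0.1181, 0.2821]
tcp_rot: [179.9, -25.9, 100.4]
wrist_force: [0.3, -0.5, 0.6]
opening: 0.0855
grasp_force: 0.0
```

View pics/u4.png

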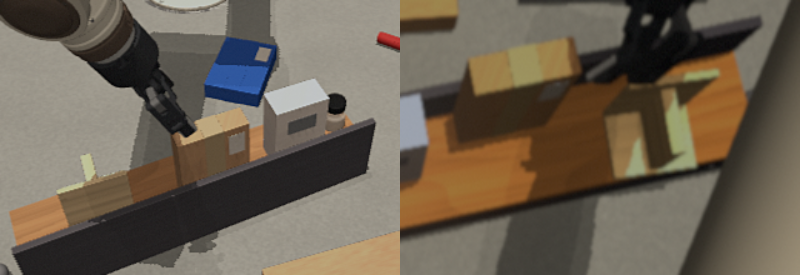

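The carton stands on its far end against the backboard: scene crop (212,155), top crop (520,85). The bookend has not moved (top crop 660,125). Next I'll work out the move above its rib.

```bash
cat > go.py <<'E'
import sys
from h import *
from scipy.spatial.transform import Rotation as Ro
x,y,z,yaw=map(float,sys.argv[1:5]); o=bot.get_obs()
D=Ro.from_euler("xyz",[180,0,yaw],degrees=True)*Ro.from_euler("xyz",o["tcp_rot"],degrees=True).inv()
print("q",o["q"].round(1),"shift",((np.array([x,y,z])-o["ee_pos"])/.02).round(2),"turn",(D.as_rotvec()/.12).round(2))
E
python3 go.py .6405 -.2578 .28 6.7
```

```text
q [-18.1  46.   65.4 122.6  22.6  58.9] shift [-2.4  -7.04  0.08] turn [ -3.41   2.5  -13.36]
```

```bash
python3 -m crank '[[[-0.12,-0.4,0,-0.17,0.125,-0.668],[-0.12,-0.4,0,-0.17,0.125,-0.668],[-0.12,-0.4,0,-0.17,0.125,-0.668],[-0.12,-0.4,0,-0.17,0.125,-0.668],[-0.12,-0.4,0,-0.17,0.125,-0.668],[-0.12,-0.4,0,-0.17,0.125,-0.668],[-0.12,-0.4,0,-0.17,0.125,-0.668],[-0.12,-0.4,0,-0.17,0.125,-0.668],[-0.12,-0.4,0,-0.17,0.125,-0.668],[-0.12,-0.4,0,-0.17,0.125,-0.668],[-0.12,-0.4,0,-0.17,0.125,-0.668],[-0.12,-0.4,0,-0.17,0.125,-0.668],[-0.12,-0.4,0,-0.17,0.125,-0.668],[-0.12,-0.4,0,-0.17,0.125,-0.668],[-0.12,-0.4,0,-0.17,0.125,-0.668],[-0.12,-0.4,0,-0.17,0.125,-0.668],[-0.12,-0.3,0,-0.17,0.125,-0.668],[-0.12,-0.3,0,-0.17,0.125,-0.668],[-0.12,0,0,-0.17,0.125,-0.668],[-0.12,0,0,-0.17,0.125,-0.668]]]'; python3 go.py .6405 -.2578 .20 6.7
```

```text
time: 17.45
ee_pos: [0.639, -0.2563, 0.2772]
tcp_rot: [-179.9, 0.1, 6.5]
wrist_force: [-0.3, 0.1, 0.8]
opening: 0.0854
grasp_force: 0.0
q [-2.190e+01  2.730e+01  4.060e+01  1.034e+02  1.000e-01  1.516e+02] shift [ 0.07 -0.08 -3.86] turn [-0.02 -0.01  0.03]
```

```bash
python3 -m crank '[[[0.04,-0.04,-0.9,0,0,0],[0.04,-0.04,-0.9,0,0,0],[0,0,-0.9,0,0,0],[0,0,-0.9,0,0,0],[0,0,-0.9,0,0,0],[0,0,-0.9,0,0,0],[0,0,-0.9,0,0,0],[0,0,-0.8,0,0,0],[0,0,-0.5,0,0,0],[0,0,0,0,0,0]]]'; python3 -m crank '[[[0,0,0,0,0,0],[0,0,0,0,0,0],[0,0,0,0,0,0],[0,0,0,0,0,0],[0,0,0,0,0,0],[0,0,0,0,0,0],[0,0,0,0,0,0],[0,0,0,0,0,0],[0,0,0,0,0,0],[0,0,0,0,0,0],[0,0,0,0,0,0]]]' 0 60; python3 q.py
```

```text
time: 18.28
ee_pos: [0.6397, -0.2571, 0.123]
tcp_rot: [-179.7, 0.2, 6.7]
wrist_force: [0.3, 0.5, 0.1]
opening: 0.0855
grasp_force: 0.0
time: 19.2
ee_pos: [0.6416, -0.2583, 0.1274]
tcp_rot: [-179.9, -0.1, 6.7]
wrist_force: [0.0, 1.5, 5.5]
opening: 0.0151
grasp_force: 59.7
q [-22.   24.   19.4  85.3   0.2 151.3] p [ 0.6416 -0.2583  0.1274] rot [-1.799e+02 -1.000e-01  6.700e+00] F [0.  1.5 5.5]
```

```bash
python3 -m crank '[[[0,0,0.3,0,0,0],[0,0,0.4,0,0,0],[0,0,0.4,0,0,0],[-0.34,-0.06,0,0,0,0.14],[-0.34,-0.06,0,0,0,0.14],[-0.34,-0.06,0,0,0,0.14],[-0.34,-0.06,0,0,0,0.14],[-0.34,-0.06,0,0,0,0],[0,0,0,0,0,0]]]'; python3 q.py
python3 - <<'E'
from workcell import bot;import cv2,numpy as np
S=bot.camera("scene");T=bot.camera("top");cv2.imwrite("pics/S5.png",S[:,:,::-1]);cv2.imwrite("pics/T5.png",T[:,:,::-1])
a=cv2.resize(S[150:300,140:270],None,fx=3,fy=3,interpolation=cv2.INTER_CUBIC)
b=cv2.resize(T[70:220,310:440],None,fx=3,fy=3,interpolation=cv2.INTER_CUBIC)
cv2.imwrite("pics/c5.png",cv2.convertScaleAbs(np.hstack([a,b])[:,:,::-1],alpha=1.3,beta=15))
E
```

```text
time: 19.95
ee_pos: [0.6059, -0.2646, 0.1488]
tcp_rot: [-179.9, -0.0, 10.5]
wrist_force: [-0.1, 0.3, -2.9]
opening: 0.0152
grasp_force: 58.7
q [-2.360e+01  1.970e+01  1.610e+01  8.650e+01  1.000e-01  1.458e+02] p [ 0.6059 -0.2646  0.1488] rot [-179.9   -0.    10.5] F [-0.1  0.3 -2.9]
```

View pics/c5.png

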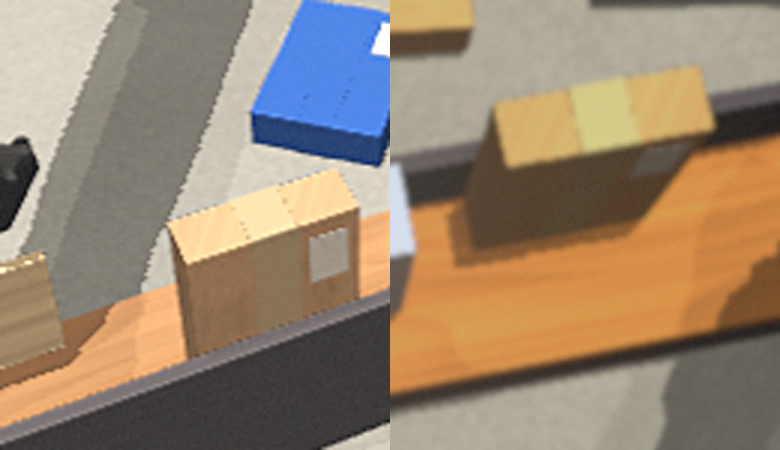

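```bash
python3 - <<'E'
from h import *
sh,ca,bk=np.load("fits.npy")
K=R([[36,55,150],[36,-55,150],[0,-55,150],[0,55,150]])
T=np.array([[495,103],[697,66],[715,130],[510,168]])/3+[180,70]-.3
S=np.array([[358,208],[185,264],[167,222],[335,169]])/3+[140,150]-.3
for ob in ([("top",K,T)],[("scene",K,S)],[("top",K,T),("scene",K,S)]):
    p,e=fit2(ob,[.66,-.09,10],.07); print(p,e,rel(p,sh))
np.save("cs.npy",p)
# bookend lift check & per-camera fits at start
a=np.radians(10.6); o=bot.get_obs()["ee_pos"]; 
print("bookend y-centre target tcp (face 0 gap), x_b=-49:",loc([*p,.07],R([-49,0,55])), "now",o)
E
```

```text
[ 0.65767052 -0.07965259 10.32113532] 1.0634363699099936 [18.29431712 13.64905664 -0.30993389]
[ 0.66132734 -0.07803016  9.73471979] 0.623864193831281 [22.18767693 14.56901129 -0.89634942]
[ 0.65871547 -0.07880277 10.29721628] 1.3388194380725622 [19.47810315 14.29151247 -0.33385293]
bookend y-centre target tcp (face 0 gap), x_b=-49: [[ 0.61050468 -0.08756174  0.125     ]] now [ 0.6070915  -0.26438605  0.14891749]
```

```bash
python3 -m crank '[[[-0.02,0.4,0,0,0,0],[-0.02,0.75,0,0,0,0],[-0.02,0.75,0,0,0,0],[-0.02,0.75,0,0,0,0],[-0.02,0.75,0,0,0,0],[-0.02,0.75,0,0,0,0],[-0.02,0.75,0,0,0,0],[-0.02,0.75,0,0,0,0],[-0.02,0.75,0,0,0,0],[-0.02,0.75,0,0,0,0],[-0.02,0.75,0,0,0,0],[0,0.75,0,0,0,0],[0,0.4,0,0,0,0],[0,0,0,0,0,0]]]'; python3 q.py
python3 - <<'E'
from workcell import bot;import cv2,numpy as np
W=bot.camera("wrist");T=bot.camera("top");cv2.imwrite("pics/W6.png",W[:,:,::-1]);cv2.imwrite("pics/T6.png",T[:,:,::-1])
b=cv2.resize(T[70:220,310:440],(390,450),interpolation=cv2.INTER_CUBIC)
a=cv2.resize(W,(400,300)); a=np.vstack([a,np.zeros((150,400,3),np.uint8)])
cv2.imwrite("pics/c6.png",cv2.convertScaleAbs(np.hstack([a,b])[:,:,::-1],alpha=1.4,beta=15))
E
```

```text
time: 21.22
ee_pos: [0.6031, -0.0813, 0.1488]
tcp_rot: [-179.8, -0.1, 10.7]
wrist_force: [1.2, 0.1, -3.5]
opening: 0.015
grasp_force: 58.8
q [ -7.8  12.1   6.9  84.7   0.2 161.6] p [ 0.6031 -0.0813  0.1488] rot [-1.798e+02 -1.000e-01  1.070e+01] F [ 1.2  0.1 -3.5]
```

View pics/c6.png

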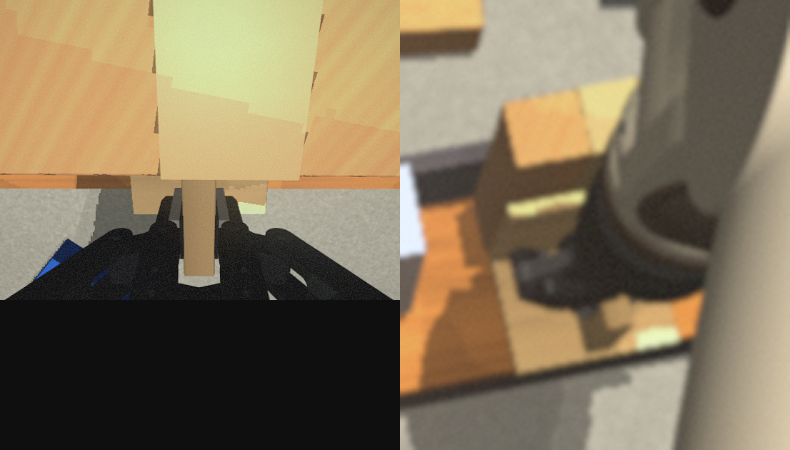

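```bash
python3 - <<'E'
from h import *
sh,ca,bk=np.load("fits.npy")
def back(n,uv,z):
    m=bot.camera_model(n); f=210/np.tan(np.radians(m["vertical_fov"]/2))
    d=np.array([(uv[0]-m["cx"])/f,(uv[1]-m["cy"])/f,1])@m["R"]; C=-m["R"].T@m["t"]
    return C+d*(z-C[2])/d[2]
def S(P): return rel(np.array([P[0],P[1],0]),np.array([*sh[:2],10.6]))[:2].round(1)
m=bot.camera_model("wrist");print(m["cx"],m["cy"],m["vertical_fov"],S(-m["R"].T@m["t"]),(-m["R"].T@m["t"])[2])
o=bot.get_obs()["ee_pos"];print("tcp",S(o))
for uv in([162,178],[303,178],[153,0],[321,0]):print("tape",uv,S(back("wrist",np.array(uv)*1.4,.22)))
for uv in([183,180],[215,180],[183,275],[214,275]):print("rib",uv,S(back("wrist",np.array(uv)*1.4,.166)))
T=lambda u,v:[(u-400)/3+310,v/3+70]
for uv,z in(((505,212),.181),((513,168),.22),((503,104),.22),((580,90),.22),((595,150),.22)):print("top",uv,S(back("top",T(*uv),z)))
E
python3 - <<'E'
import cv2
E
```

```text
278.2761389725771 209.32533330699658 59.581128252048096 [44.1 18.9] 0.2720016517560053
tcp [-36.   20.3]
tape [162, 178] [20.7 27. ]
tape [303, 178] [20.7 -3.5]
tape [153, 0] [54.8 27. ]
tape [321, 0] [54.8 -2.5]
rib [183, 180] [-4.6 26.1]
rib [215, 180] [-4.6 12. ]
rib [183, 275] [-57.   27.1]
rib [214, 275] [-56.9  11.5]
top (505, 212) [ 8.3 71.7]
top (513, 168) [18.7 70.6]
top (503, 104) [53.8 68.4]
top (580, 90) [53.4 27.5]
top (595, 150) [20.  27.1]
```

The wrist view (tape edges at 162 and 303, rib centred at 199) and the top view agree: the bookend is 7 to 8 mm too far to +y. The gap to the carton is about 8 mm. I'll correct the offset, lower the bookend, then close the gap.

```bash
python3 -m crank '[[[0.035,-0.185,0,0,0,0],[0.035,-0.185,0,0,0,0],[0,0,-0.3,0,0,0],[0,0,-0.3,0,0,0],[0,0,-0.2,0,0,0],[0,0,-0.1,0,0,0],[0,0,-0.05,0,0,0],[0,0,0,0,0,0]]]'; python3 -m crank '[[[0,0,-0.05,0,0,0],[0,0,-0.05,0,0,0],[0,0,0,0,0,0]]]'
```

```text
time: 21.98
ee_pos: [0.6042, -0.0906, 0.1293]
tcp_rot: [-179.9, -0.0, 10.6]
wrist_force: [0.1, 0.5, -4.1]
opening: 0.0152
grasp_force: 58.9
time: 22.23
ee_pos: [0.6044, -0.0906, 0.1277]
tcp_rot: [-179.9, -0.1, 10.6]
wrist_force: [0.5, 0.3, -2.5]
opening: 0.0152
grasp_force: 58.9
```

```bash
python3 -m crank '[[[0.06,0.011,0,0,0,0],[0.06,0.011,0,0,0,0],[0.06,0.011,0,0,0,0],[0.06,0.011,0,0,0,0],[0,0,0,0,0,0],[0,0,0,0,0,0]]]'; python3 -m crank '[[[0.05,0.009,0,0,0,0],[0.05,0.009,0,0,0,0],[0,0,0,0,0,0],[0,0,0,0,0,0]]]';python3 -m crank '[[[0.05,0.009,0,0,0,0],[0.05,0.009,0,0,0,0],[0,0,0,0,0,0],[0,0,0,0,0,0]]]'
```

```text
time: 22.73
ee_pos: [0.6093, -0.0897, 0.1277]
tcp_rot: [-179.9, -0.1, 10.6]
wrist_force: [-0.1, -0.0, -2.9]
opening: 0.0152
grasp_force: 58.9
time: 23.07
ee_pos: [0.6112, -0.0894, 0.1277]
tcp_rot: [-179.9, -0.1, 10.6]
wrist_force: [-0.1, -0.8, -3.4]
opening: 0.0154
grasp_force: 58.9
time: 23.4
ee_pos: [0.6127, -0.0891, 0.1276]
tcp_rot: [-179.9, -0.0, 10.6]
wrist_force: [-4.9, -0.7, -2.2]
opening: 0.0151
grasp_force: 59.1
```

```bash
python3 -m crank '[[[0,0,-0.06,0,0,0],[0,0,0,0,0,0],[0.03,0.006,0,0,0,0],[0,0,0,0,0,0],[0,0,0,0,0,0]]]'; python3 -m crank '[[[0,0,-0.04,0,0,0],[0,0,0,0,0,0],[0.03,0.006,0,0,0,0],[0,0,0,0,0,0],[0,0,0,0,0,0]]]'
```

```text
time: 23.82
ee_pos: [0.6127, -0.089, 0.1274]
tcp_rot: [-179.9, 0.0, 10.5]
wrist_force: [-10.1, -0.2, 5.4]
opening: 0.0152
grasp_force: 60.2
time: 24.23
ee_pos: [0.6127, -0.089, 0.1274]
tcp_rot: [-179.9, 0.0, 10.5]
wrist_force: [-16.5, -0.5, 11.5]
opening: 0.0152
grasp_force: 61.1
```

```bash
python3 -m crank '[[[0,0,0.06,0,0,0],[0,0,0,0,0,0]]]'; python3 -m crank '[[[0,0,0,0,0,0],[0,0,0,0,0,0],[0,0,0,0,0,0],[0,0,0,0,0,0],[0,0,0,0,0,0],[0,0,0,0,0,0]]]' 1;  python3 -m crank '[[[-0.05,-0.01,0.2,0,0,0],[-0.05,-0.01,0.4,0,0,0],[-0.1,-0.02,0.8,0,0,0],[-0.1,-0.02,0.9,0,0,0],[-0.2,-0.04,0.9,0,0,0],[-0.3,-0.1,0.9,0,0,0],[-0.6,-0.3,0.9,0,0,0],[-0.9,-0.5,0.5,0,0,0],[-0.9,-0.8,0,0,0,0],[-0.9,-0.8,0,0,0,0],[-0.9,-0.8,0,0,0,0],[-0.9,-0.8,0,0,0,0],[-0.9,-0.8,0,0,0,0],[-0.9,-0.8,0,0,0,0],[-0.9,-0.8,0,0,0,0],[0,0,0,0,0,0]]]'
python3 - <<'E'
from workcell import bot;import cv2,numpy as np
S=bot.camera("scene");T=bot.camera("top");cv2.imwrite("pics/T7.png",T[:,:,::-1])
a=cv2.resize(S[150:300,140:270],(390,450),interpolation=cv2.INTER_CUBIC)
b=cv2.resize(T[70:220,310:440],(390,450),interpolation=cv2.INTER_CUBIC)
cv2.imwrite("pics/c7.png",cv2.convertScaleAbs(np.hstack([a,b])[:,:,::-1],alpha=1.4,beta=15))
E
```

```text
time: 24.4
ee_pos: [0.6127, -0.089, 0.1274]
tcp_rot: [-179.9, 0.1, 10.5]
wrist_force: [-13.3, -0.2, 4.5]
opening: 0.0151
grasp_force: 60.1
time: 24.9
ee_pos: [0.6146, -0.0887, 0.127]
tcp_rot: [-179.9, -0.1, 10.6]
wrist_force: [-0.7, 0.6, 0.5]
opening: 0.0847
grasp_force: 0.0
time: 26.23
ee_pos: [0.4401, -0.2227, 0.2383]
tcp_rot: [-179.9, -0.1, 10.4]
wrist_force: [-1.0, 0.1, 0.4]
opening: 0.0852
grasp_force: 0.0
```

View pics/c7.png

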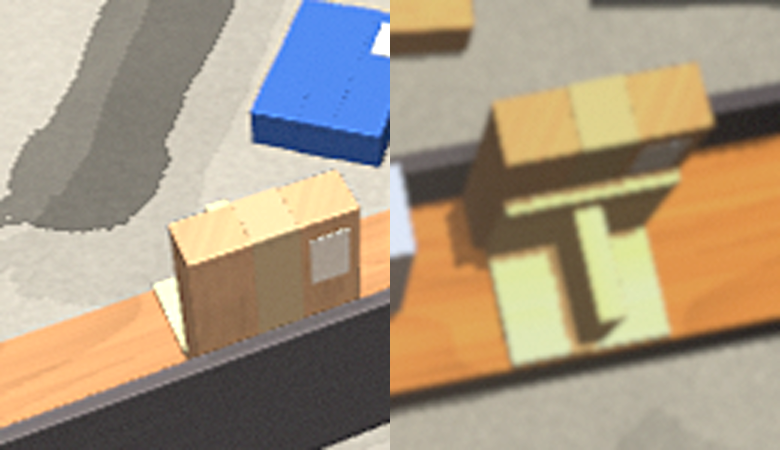

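The carton stands against the backboard with the bookend in front of it: plate top from (506,211) to (680,175), foot front from (513,366) to (670,332). I'll check the numbers.

```bash
python3 - <<'E'
from h import *
sh,ca,bk=np.load("fits.npy")
T=lambda l:np.array(l)/3+[180,70]-.3
b,e=fit2([("top",R([[-4,50,90],[-4,-50,90],[-78,50,8],[-78,-50,8]]),T([[506,211],[680,175],[513,366],[670,332]]))],[.65,-.09,10],.07)
c,e2=fit2([("top",R([[36,55,150],[36,-55,150],[0,-55,150],[0,55,150]]),T([[493,103],[697,65],[715,129],[506,166]]))],[.65,-.09,10],.07)
print(rel(b,sh),e,rel(c,sh),e2)
E
```

```text
[19.92349389 11.83350407  0.68068702] 0.5624058015336857 [18.96822768 14.37242526 -0.46548811] 0.5930749273192646
```

```bash
python3 -c "
from workcell import bot;print(bot.job_done())"
```

```text
the job is handed in; nothing more can be done
None
```

The carton stands upright on its far end with its back to the backboard, and the bookend is set against its front, centred to about 1–2.5 mm and square to about 1° by my camera fits. The white box and jar were never touched, and I handed the job in at about 26 s; no verdict came back.

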